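# Clamp a rock core in the screw press

### The job

Stand the long thick core plug upright in the round nest of the press carriage, then push the carriage by its tab all the way in under the screw. Turn the winged hand knob clockwise until the foot bears on the core and the knob suddenly turns harder, then give it an extra eighth of a turn (45 degrees) and no more, so that the core is held but not crushed; let go and leave the other things where they are.

Things in the scene. Friction and masses are not known exactly. Their poses are not given: they have to be found in the camera images.
- core_long: the core plug to clamp: plain rock cylinder 38 mm in diameter and 50 mm high (the only one both that thick and that high), standing on the bench; origin at the centre of its underside, z along its axis
- core_short: another rock cylinder, 38 mm in diameter and only 38 mm high, standing on the bench; not to be used or moved; origin at the centre of its underside
- core_thin: another rock cylinder, 25 mm in diameter and 50 mm high, standing on the bench; not to be used or moved; origin at the centre of its underside
- bed: the press's steel bed plate, fixed to the bench, 190 mm long and 118 mm wide; origin at bench level straight under the screw axis; its x axis is the direction in which the carriage is pushed in (away from the robot)
- frame: portal frame over the bed, carrying screw, knob and foot: columns at y = +-50 mm and a bridge (34 mm along x, 118 mm along y), top 123 mm above the bench; origin and axes as the bed's. Under the bridge a foot 30 mm in diameter comes down 3 mm for each radian of the knob. It starts 2 to 10 mm clear of the core, never alike: feel where it meets it
- carriage (a joint): position of the sliding carriage in m: 0 = fully out towards the robot, 0.100 = fully in against its end stop, nest under the screw; friction about 2 N; the carriage plate is 56 x 58 mm, its top 22 mm above the bench
- nest (a point): centre of the floor of the round nest in the carriage: a recess 45 mm in diameter and 5 mm deep, mouth chamfered, floor 17 mm above the bench; moves with the carriage, axes as the bed's
- push_tab (a point): centre of the front face of the carriage's upright tab (8 mm thick, 40 mm wide, from 12 to 52 mm above the bench), 95 mm in front of the nest's centre; moves with the carriage; push it along the bed's +x
- knob (a joint): turning angle of the hand knob in rad, growing clockwise seen from above (tightening); 0 = foot fully raised, limit 6.2. It turns with a steady friction of about 0.22 N m and stays where it is left; when the foot meets the core the torque jumps by about 0.08 N m within roughly the first 0.1 rad and then climbs by about 0.07 N m per further radian
- knob_grip (a point): on the knob's axis at gripping height, 157 mm above the bench: the knob's wing is an upright bar 56 mm long along this point's x, 14 mm thick along its y, from 141 to 169 mm above the bench, over a disc 40 mm in diameter; turns with the knob (at knob angle 0 its x is the bed's x), z up

How it is judged (in metres and radians):
On the way, in this order (a step that is already met when the one before it is completed fails the run):
1. the long thick core stands released in the nest, the carriage still out (horizontal distance between core_long and nest below 0.005 m and z of core_long in the frame of nest below 0.004 m and angle between core_long's own z axis and vertical below 0.08 rad and contact force between the fingers and core_long below 0.2 N and value of joint carriage below 0.06 m), for 0.2 s.
2. the carriage is fully in (value of joint carriage above 0.097 m and horizontal distance between core_long and nest below 0.005 m and angle between core_long's own z axis and vertical below 0.08 rad), for 0.2 s.
At the end, for the whole second after the job is handed in: The long thick core stands upright in the nest (within 5 mm of its centre), the carriage is fully in (0.097 m or more), and the foot presses on the core with 36 to 52 N (about an eighth of a turn past the sharp rise); all is at rest and let go (contact force between frame and core_long between 36 and 52 N and value of joint carriage above 0.097 m and horizontal distance between core_long and nest below 0.005 m and z of core_long in the frame of nest below 0.004 m and angle between core_long's own z axis and vertical below 0.06 rad and linear speed of core_long below 0.02 m/s); the robot touches nothing.
It fails at once if the core is crushed (contact force between frame and core_long above 60 N).
It fails at once if another core is moved more than 20 mm (distance of any of core_short, core_thin from where it was at the start of the episode above 0.02 m).
It also fails if it takes over 72 s, if anything falls off the work surface, if the arm or the gripper's body presses on something with over 40 N, if the wrist force passes 120 N, or if a joint passes its speed limit or range.

### The arm

A 6-joint arm with a two-finger parallel gripper is mounted at the origin on a cart in front of the work surface, level with it; the furniture and walls round the work are solid. World frame = base frame: x ahead of the robot, y to its left, z up, the work surface at z = 0. Lengths are in mm, angles in rad, forces in N, time in s.
With the tool pointing down it reaches from about 400 to 925 mm from the base axis. Payload 12.5 kg.
Tool frame: the origin (TCP) lies midway between the tips of the shut fingers; the grasp point (between the pads) lies 19 mm behind it (env.pinch_z is the z of the grasp point in the tool frame, in mm); z points along the fingers, y is the line along which they close (so a half turn about z gives the same grasp; the last joint's range is limited). The gripper opens to 95 mm and grips with 3 to 60 N. Pads are 20 mm wide; open, the fingers measure 119 mm over their backs; the gripper's body (75 mm by 180 mm) begins 59 mm behind the grasp point.
Start: joints at [1.076, 0.491, 1.559, -0, 1.092, -0.106], TCP at [236.911, 578.381, 177.161] pointing down, gripper open.
Joint ranges: [-3.1, 3.1], [-0.84, 2.19], [0.05, 2.79], [-1.13, 4.28], [0.06, 2.93], [-2.69, 2.69]. Speed limits (rad/s): [2.22, 2.22, 2.79, 3.14, 3.14, 3.14].

### API

Orientations are given as [roll, pitch, yaw] about the fixed x, y, z axes, in that order (R = Rz(yaw) Ry(pitch) Rx(roll)).
In Python, from cell import env, eyes gives the robot as it stands.
- The arm moves only by the shell command python3 -m inch 'ROWS'. ROWS is JSON, a list of rows, each a list of 3 entries, a list of its own where there are three numbers: the shift along the tool's x, y, z in units of 60 mm (1.0 is 60 mm), then the turn about the tool's z in units of 5 degrees (1.0 is 5 degrees), then the closure, from -1 (fully open) to 1 (shut). In form: [[[tx, ty, tz], turn, claw], ...]. A call has exactly 10 rows; each row shifts and turns the commanded pose from where the row before left it, along the tool's axes as they then stand; what a row does not reach is not made up. A row lasts 1/8 s, in which the tool goes at most 62.5 mm and 10.7 degrees, less where a joint would pass 70% of its speed; a pose out of reach is approached as far as the arm can. A call is refused whole if a number of a shift passes 1 or a number of a turn 1, either way. A call with a gripper value outside its range is refused whole. The fingers move at their own pace and stop on an object; the grip force is fixed at half the most. Time passes only in rows, so rows that do not move let the fingers close, or fill a call up. It gives the time, the measured TCP pose, the force, the opening and the grip force at its end, in the units of the state.
- env.state(): the state, without advancing time (a new reading comes with each control period).
- eyes.read_camera(name): name is "side" or "top"; returns a dict with "pixels" (400x640x3 uint8, red, green, blue), "fx", "fy", "cx", "cy" (pixels), "distortion" ([k1, k2, p1, p2, k3] as OpenCV has them; the pictures are not rectified), "extrinsics" (4x4, takes a point from world to camera coordinates). Camera axes: x right, y down, z forward; pixel columns grow to the right and rows downward; lengths in mm; the calibration is good to about 2 mm. A picture is of the moment at which its call begins. There is no depth.
- env.job_done(): hands the job in; it is judged then, once.
Trained networks look in a picture, given as the dict that the camera call returned (one of the last four; its "shot" number tells which), for a name from the list of things; names that differ only in an ending like _2 or _b are one class to them, and where a whole thing is asked for, a point or a joint stands for the part that bears it (a point fixed in the world has none). Each returns a list of dicts, best first, with "score" (0 to 1); they miss things now and then, are a little off and sometimes report something else, mostly with a low value. They report only what shows in the picture. A call takes as long as a camera call.
- eyes.boxes_of(name, picture): "centre" ([row, column] in pixels, amid what is visible of it).
- eyes.cut_out(name, picture): "mask" (400x640 bool, what is visible of it) and "centre" ([row, column] in pixels, amid what is visible of it).
- eyes.spot_point(name, picture): "centre" ([row, column] in pixels: a listed point, or the origin of a listed thing).
The state is a dict: "t": time; "joints": joint angles; "qvel": joint speeds; "tau": joint torques, N m; "eef_pos": TCP position; "tcp_rot": TCP orientation; "ft_force": force on the tool from outside, world axes, zero at the start; "moment": the same for the moment, N m; "opening": opening from 0.0 (shut) to 1.0 (fully open); "grip_force": force on a finger pad.
Only numpy, scipy, OpenCV 4.12 (cv2) and the standard library are available. Lean on these libraries where they do the work, as an engineer would, in place of code of your own. Each camera call takes 0.05 s, during which the arm holds its last target. There are 200 camera calls.

## Working session

There is one attempt and no reset: what is moved stays moved. The work goes in short steps, Python scripts to look and compute and a shell command to move; the robot and the scene stay as the last step left them, time stands still between calls to the robot, and variables do not carry over. Pictures are saved under pics/ and viewed, at most 10 in all, crops included, and the job is handed in when it is done.

```bash
ls; mkdir -p pics; cat > h.py <<'E'
import numpy as np, cv2
from cell import env, eyes
def ray(p,rc):
    K=np.array([[p["fx"],0,p["cx"]],[0,p["fy"],p["cy"]],[0,0,1.]])
    u=cv2.undistortPoints(np.array([[[rc[1],rc[0]]]],float),K,np.array(p["distortion"],float))[0,0]
    E=np.array(p["extrinsics"]);R=E[:3,:3];t=E[:3,3]
    d=R.T@np.array([u[0],u[1],1.]);return -R.T@t,d/np.linalg.norm(d)
def tri(rs):
    A=sum(np.eye(3)-np.outer(d,d) for o,d in rs);b=sum((np.eye(3)-np.outer(d,d))@o for o,d in rs)
    x=np.linalg.solve(A,b);return x,max(np.linalg.norm((np.eye(3)-np.outer(d,d))@(x-o)) for o,d in rs)
def atz(r,z):
    o,d=r;return o+d*(z-o[2])/d[2]
def proj(p,X):
    K=np.array([[p["fx"],0,p["cx"]],[0,p["fy"],p["cy"]],[0,0,1.]]);E=np.array(p["extrinsics"])
    return cv2.projectPoints(np.array([X],float),cv2.Rodrigues(E[:3,:3])[0],E[:3,3],K,np.array(p["distortion"],float))[0][0,0][::-1]
E
python3 - <<'E'
from h import *
P={n:eyes.read_camera(n) for n in("side","top")}
for n in P: cv2.imwrite(f"pics/{n}0.png",P[n]["pixels"][:,:,::-1]); print(n,P[n]["fx"],np.round(-np.array(P[n]["extrinsics"])[:3,:3].T@np.array(P[n]["extrinsics"])[:3,3]))
for k in["core_long","core_short","core_thin","bed","nest","push_tab","knob_grip","frame"]:
    S={}
    for n in P:
        l=eyes.spot_point(k,P[n]); S[n]=l
        print(k,n,[(np.round(a["centre"],1).tolist(),round(a["score"],2)) for a in l[:3]])
    if S["side"] and S["top"]: print("  ",[np.round(v,1) for v in tri([ray(P[n],S[n][0]["centre"]) for n in P])])
s=env.state();print(s["eef_pos"],s["tcp_rot"],s["t"],s["ft_force"],s["moment"],env.pinch_z)
E
```

```text
pics
side 383.648098390675 [406. 704. 691.]
top 373.2656934549311 [473. 115. 980.]
core_long side [([265.5, 303.3], 0.92)]
core_long top [([203.9, 272.2], 0.68), ([254.8, 232.1], 0.6)]
   [array([559.1, 230.7,   3.9]), np.float64(2.5)]
core_short side [([320.8, 355.9], 0.57)]
core_short top [([254.2, 231.5], 0.8)]
   [array([425.9, 330.8,   6.4]), np.float64(3.3)]
core_thin side [([256.4, 365.3], 0.64)]
core_thin top [([252.7, 293.6], 0.47)]
   [array([433. , 171.6,   2.5]), np.float64(2.8)]
bed side [([175.4, 294.4], 0.67)]
bed top [([174.6, 371.3], 0.72)]
   [array([646.9, -23.7,  28.4]), np.float64(6.4)]
nest side [([185.6, 332.9], 0.9)]
nest top [([207.9, 370.8], 0.86)]
   [array([552.6, -26.7,  13.2]), np.float64(2.9)]
push_tab side [([185.8, 365.8], 0.74)]
push_tab top [([248.0, 367.3], 0.76)]
   [array([457.8, -12.9,  45.9]), np.float64(5.3)]
knob_grip side [([129.5, 294.9], 0.82), ([179.7, 297.7], 0.18)]
knob_grip top [([162.7, 383.6], 0.61)]
   [array([646. , -30.7, 168.3]), np.float64(3.0)]
frame side [([178.2, 297.1], 0.76), ([130.0, 294.6], 0.22)]
frame top [([173.3, 375.6], 0.72), ([172.8, 371.9], 0.48)]
   [array([649.9, -39.3,   5.6]), np.float64(1.6)]
[236.91412004 578.3647594  177.16028052] [3.14153790e+00 1.09788984e-05 2.75278014e+00] 0.9 [ 0.04390035 -0.28812687 -0.11678987] [0.00217944 0.0405477  0.06540738] -18.8
```

View pics/side0.png

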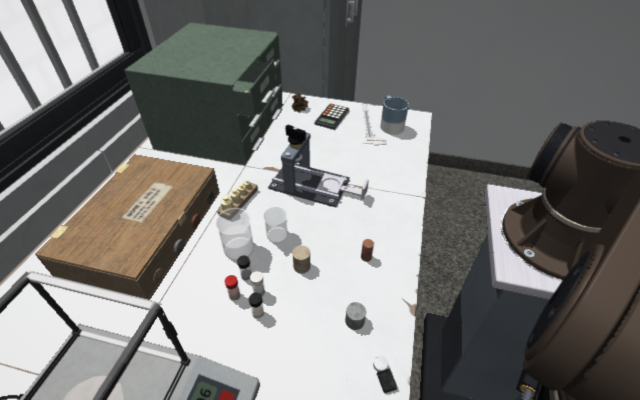

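View pics/top0.png

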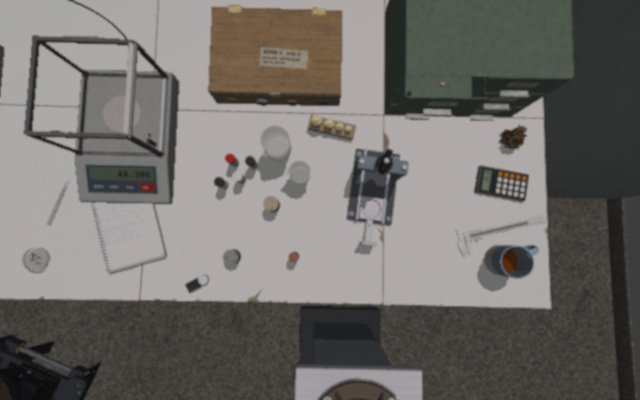

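The tan core_long shows at side (258,302) and top (205,271); the grey short core and the red thin core are apart from it. The press is turned slightly, with its nest at top (208,371). I'll average several pictures and fit the press pose.

```bash
cat > m.py <<'E'
from h import *
from scipy.optimize import least_squares
L={"nest":(-100,0,17),"push_tab":(-195,0,32),"knob_grip":(0,0,157),"bed":(0,0,0),"frame":(0,0,0)}
obs=[];cm=[]; trs={}
for i in range(4):
    P={n:eyes.read_camera(n) for n in("side","top")}
    for n in P:
        for k in L:
            l=eyes.spot_point(k,P[n])
            if l and l[0]["score"]>.4: obs.append((k,P[n],l[0]["centre"])); trs.setdefault(k,{}).setdefault(n,[]).append(ray(P[n],l[0]["centre"]))
        for nm in ["core_long"]:
            l=eyes.cut_out(nm,P[n])
            if l and l[0]["score"]>.4: m=l[0]["mask"]; r,c=np.nonzero(m); cm.append((P[n],np.array([r.mean(),c.mean()]),m.sum()))
for k in trs:
    if len(trs[k])==2: print(k,np.round(tri(sum(trs[k].values(),[]))[0],1))
def W(k,v):
    c,s=np.cos(v[2]),np.sin(v[2]);a=L[k];return [v[0]+c*a[0]-s*a[1],v[1]+s*a[0]+c*a[1],a[2]]
f=lambda v:np.concatenate([proj(p,W(k,v))-c for k,p,c in obs])
s=least_squares(f,[650,-35,-.09],loss="soft_l1",f_scale=1.)
print("press",s.x,np.std(s.fun)); v=s.x
for k in L:
    for n in(0,1):
        e=[proj(p,W(k,v))-c for kk,p,c in obs if kk==k and (p["extrinsics"][2][3]>0) is not None and (p["fx"]>380)==(n==0)]
        if e: print(k,["side","top"][n],np.round(np.mean(e,0),1),np.round(np.std(e,0),1),len(e))
    print(k,np.round(W(k,v),1))
def sil(p,x,y):
    a=np.linspace(0,2*np.pi,24);pts=np.array([proj(p,[x+19*np.cos(t),y+19*np.sin(t),z]) for t in a for z in(0,50)],np.float32)
    h=cv2.convexHull(pts);M=cv2.moments(h);return np.array([M["m10"],M["m01"]])/M["m00"],M["m00"]
g=lambda v:np.concatenate([sil(p,*v)[0]-c for p,c,_ in cm])
s=least_squares(g,[559,230]);print("core",s.x,np.round(s.fun,1),[(round(sil(p,*s.x)[1]),int(a)) for p,_,a in cm])
print("core tri mid",tri([ray(p,c) for p,c,_ in cm]))
st=env.state();print(st["t"],np.round(st["eef_pos"],1),np.round(st["tcp_rot"],3))
E
python3 m.py
```

```text
nest [555.2 -25.6  20. ]
push_tab [458.6 -13.3  32.8]
knob_grip [648.6 -37.6 159.1]
bed [652.5 -29.1  15.4]
frame [647.7 -34.1   4.7]
press [ 6.51833424e+02 -3.75891194e+01 -1.19523069e-01] 1.688874951929353
nest side [ 0.8 -0.3] [0.2 0.7] 3
nest top [ 2.  -0.1] [1.1 0.8] 4
nest [552.5 -25.7  17. ]
push_tab side [0.1 1.7] [1.3 0.7] 4
push_tab top [-1.9  0.1] [0.4 1. ] 3
push_tab [458.2 -14.3  32. ]
knob_grip side [0.7 0.1] [0.9 0.7] 4
knob_grip top [-2.6 -0.4] [1.1 0.8] 4
knob_grip [651.8 -37.6 157. ]
bed side [2.5 2.8] [1.1 0.4] 4
bed top [-0.1  2.1] [0.3 1.1] 4
bed [651.8 -37.6   0. ]
frame side [ 0.2 -0.8] [1.1 0.9] 4
frame top [-1.4  1. ] [1.5 0.9] 4
frame [651.8 -37.6   0. ]
core [542.19292502 220.96719056] [  7.7 -56.5   7.    3.8  -1.    9.3   7.2   4.   -2.1   9.1   7.4   3.4
  -2.2   8.8   7.4   3.5] [(450, 242), (210, 208), (450, 433), (210, 230), (450, 442), (210, 191), (450, 464), (210, 209)]
core tri mid (array([540.31341327, 232.17562091,  55.38421177]), np.float64(117.54868525514377))
3.7 [236.9 578.4 177.2] [ 3.142 -0.     2.753]
```

```bash
cat > c.py <<'E'
from h import *
from scipy.optimize import least_squares
cm=[]
for n in("side","top"):
    p=eyes.read_camera(n)
    for a in eyes.cut_out("core_long",p)[:2]:
        m=a["mask"];r,c=np.nonzero(m);print(n,round(a["score"],2),r.min(),r.max(),c.min(),c.max(),m.sum())
        if len(cm)<(1 if n=="side" else 2): cm.append((p,np.array([r.mean(),c.mean()])))
def sil(p,x,y,z0=0):
    a=np.linspace(0,2*np.pi,24);pts=np.array([proj(p,[x+19*np.cos(t),y+19*np.sin(t),z]) for t in a for z in(z0,z0+50)],np.float32)
    h=cv2.convexHull(pts);M=cv2.moments(h);return np.array([M["m10"],M["m01"]])/M["m00"]
g=lambda v:np.concatenate([sil(p,*v)-c for p,c in cm])
print("z given",*[(np.round(s.x,1),np.round(s.fun,1)) for s in [least_squares(g,[559,230])]])
print("z free",*[(np.round(s.x,1),np.round(s.fun,1)) for s in [least_squares(g,[559,230,0])]])
E
python3 c.py
```

```text
side 0.67 246 273 293 310 446
top 0.7 196 211 263 279 200
top 0.69 196 245 359 383 658
z given (array([559.8, 230.9]), array([-0.1, -0.1,  0.2, -0.1]))
z free (array([559.9, 231. ,   0. ]), array([-0.1, -0.2,  0.1, -0.1]))
```

```bash
cat > d.py <<'E'
import sys
from h import *
# d.py x y z yaw: delta to target TCP in tool units, in present tool axes
x,y,z,w=map(float,sys.argv[1:5]); s=env.state(); psi=s["tcp_rot"][2]; e=np.array([x,y,z])-s["eef_pos"]
def u(psi): return np.round([(np.cos(psi)*e[0]+np.sin(psi)*e[1])/60,(np.sin(psi)*e[0]-np.cos(psi)*e[1])/60,-e[2]/60],3)
print("now",np.round(s["eef_pos"],1),np.round(s["tcp_rot"],3),"t",round(s["t"],2),"F",np.round(s["ft_force"],1),"M",np.round(s["moment"],2),"op",s["opening"],"j",np.round(s["joints"],2))
dw=(psi-w+np.pi)%(2*np.pi)-np.pi
print("shift now-axes",u(psi),"target-axes",u(w),"turn",round(np.degrees(dw)/5,2))
E
python3 -m inch '[[[0,0,0],-1,-1],[[0,0,0],-1,-1],[[0,0,0],-1,-1],[[0,0,0],-0.08,-1],[[-0.75,-0.64,0],0,-1],[[-0.75,-0.64,0],0,-1],[[-0.75,-0.64,0],0,-1],[[-0.75,-0.64,0],0,-1],[[-0.75,-0.64,0.3],0,-1],[[-0.75,-0.64,0.3],0,-1]]'; python3 d.py 559.8 230.9 17 3.022
```

```text
t: 5.15
eef_pos: [478.7, 315.9, 141.1]
tcp_rot: [3.141, 0.001, 3.02]
ft_force: [0.2, 0.7, 0.3]
opening: 1.0
grip_force: 0.0
now [478.7 315.9 141.1] [3.141e+00 1.000e-03 3.020e+00] t 5.15 F [0.2 0.7 0.3] M [ 0.05  0.04 -0.04] op 1.0002884046392062 j [ 0.47  0.46  1.73  0.    0.95 -0.98]
shift now-axes [-1.514 -1.241  2.068] target-axes [-1.511 -1.245  2.068] turn -0.03
```

```bash
python3 -m inch '[[[-0.75,-0.62,0],0,-1],[[-0.76,-0.62,0],0,-1],[[0,0,0.6],0,-1],[[0,0,0.6],0,-1],[[0,0,0.5],0,-1],[[0,0,0.35],0,-1],[[0,0,0],0,-1],[[0,0,0],0,1],[[0,0,0],0,1],[[0,0,0],0,1]]'; python3 d.py 559.8 230.9 17 3.022
```

```text
t: 6.4
eef_pos: [558.7, 232.7, 18.9]
tcp_rot: [3.141, 0.001, 3.021]
ft_force: [-0.0, 0.2, 0.5]
opening: 0.74
grip_force: 0.0
now [558.7 232.7  18.9] [3.141e+00 1.000e-03 3.021e+00] t 6.4 F [-0.   0.2  0.5] M [-0.01  0.04 -0.02] op 0.7398392370153796 j [ 0.29  0.66  1.75  0.    0.73 -1.17]
shift now-axes [-0.021 -0.028  0.032] target-axes [-0.021 -0.028  0.032] turn -0.01
```

```bash
python3 -m inch '[[[-0.02,-0.03,0],0,1],[[0,0,0],0,1],[[0,0,0],0,1],[[0,0,0],0,1],[[0,0,0],0,1],[[0,0,0],0,1],[[0,0,-0.25],0,1],[[0,0,-0.5],0,1],[[0,0,-0.5],0,1],[[0,0,-0.5],0,1]]'; python3 d.py 552.5 -25.7 120 3.022
```

```text
t: 7.65
eef_pos: [559.4, 230.7, 125.2]
tcp_rot: [3.141, 0.001, 3.022]
ft_force: [0.3, 0.2, -0.2]
opening: 0.007
grip_force: 0.0
now [559.4 230.7 125.2] [3.141e+00 1.000e-03 3.022e+00] t 7.65 F [ 0.3  0.2 -0.2] M [ 0.   -0.01  0.  ] op 0.0067637243947590315 j [ 0.28  0.52  1.67  0.    0.96 -1.17]
shift now-axes [-0.397 -4.256  0.087] target-axes [-0.395 -4.257  0.087] turn -0.0
```

The grasp missed, so I'll look.

```bash
python3 -m inch '[[[0,0.6,0],0,-1],[[0,0.6,0],0,-1],[[0,0.6,0],0,-1],[[0,0.6,0],0,-1],[[0,0,0],0,-1],[[0,0,0],0,-1],[[0,0,0],0,-1],[[0,0,0],0,-1],[[0,0,0],0,-1],[[0,0,0],0,-1]]'; python3 - <<'E'
from h import *
I=[eyes.read_camera(n)["pixels"] for n in("side","top")]
c=np.hstack([cv2.resize(I[0][150:350,230:430],(400,400)),cv2.resize(I[1][120:320,200:400],(400,400))])
cv2.imwrite("pics/miss.png",c[:,:,::-1])
E
```

```text
t: 8.9
eef_pos: [576.7, 373.4, 123.2]
tcp_rot: [3.142, -0.0, 3.021]
ft_force: [0.0, 0.5, 0.4]
opening: 0.981
grip_force: 0.0
```

View pics/miss.png

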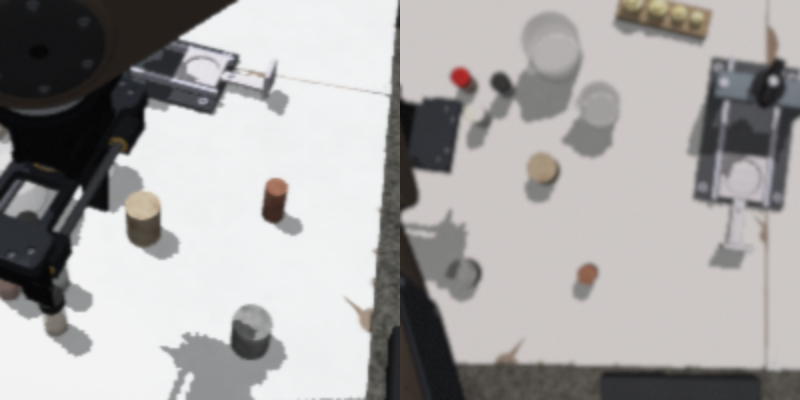

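```bash
python3 c.py; python3 d.py 559.8 230.9 17 3.022
```

```text
side 0.64 246 273 293 310 444
top 0.49 196 211 263 279 201
z given (array([559.6, 230.8]), array([ 0. , -0.1,  0.1,  0.1]))
z free (array([559.5, 230.7,   0. ]), array([-0. , -0. ,  0.1,  0.1]))
now [576.6 373.7 123.1] [ 3.142 -0.     3.022] t 9.2 F [-0.3  0.4 -0.1] M [ 0.01 -0.   -0.  ] op 1.0040627002783116 j [ 0.48  0.63  1.45  0.    1.06 -0.97]
shift now-axes [-0.007 -2.396  1.769] target-axes [-0.006 -2.396  1.769] turn -0.0
```

The core has not moved. The fingers probably lacked time to build up force before the lift, so I'll regrasp and check the grip before lifting.

```bash
python3 -m inch '[[[0,-0.6,0],0,-1],[[0,-0.6,0],0,-1],[[0,-0.6,0],0,-1],[[0,-0.6,0],0,-1],[[0,0,0.6],0,-1],[[0,0,0.6],0,-1],[[0,0,0.4],0,-1],[[0,0,0.17],0,-1],[[0,0,0],0,-1],[[0,0,0],0,-1]]'; python3 d.py 559.6 230.8 17 3.022
```

```text
t: 10.45
eef_pos: [559.9, 230.9, 17.9]
tcp_rot: [3.141, 0.001, 3.022]
ft_force: [-0.2, 0.2, 0.7]
opening: 1.006
grip_force: 0.0
now [559.9 230.9  17.9] [3.141e+00 1.000e-03 3.022e+00] t 10.45 F [-0.2  0.2  0.7] M [-0.01 -0.02 -0.01] op 1.0059268755460586 j [ 0.28  0.66  1.75  0.    0.73 -1.17]
shift now-axes [ 0.005 -0.002  0.016] target-axes [ 0.005 -0.002  0.016] turn -0.0
```

```bash
python3 -m inch '[[[0,0,0],0,1],[[0,0,0],0,1],[[0,0,0],0,1],[[0,0,0],0,1],[[0,0,0],0,1],[[0,0,0],0,1],[[0,0,0],0,1],[[0,0,0],0,1],[[0,0,0],0,1],[[0,0,0],0,1]]'; python3 d.py 559.6 230.8 17 3.022
```

```text
t: 11.7
eef_pos: [559.4, 230.7, 17.0]
tcp_rot: [3.141, 0.0, 3.022]
ft_force: [0.3, 0.1, -0.2]
opening: 0.025
grip_force: 0.0
now [559.4 230.7  17. ] [3.141 0.    3.022] t 11.7 F [ 0.3  0.1 -0.2] M [ 0.02  0.05 -0.02] op 0.024714272171167367 j [ 0.28  0.66  1.75  0.    0.73 -1.17]
shift now-axes [-0.003  0.002 -0.001] target-axes [-0.003  0.002 -0.001] turn -0.01
```

```bash
python3 - <<'E'
from h import *
P=[eyes.read_camera(n) for n in("side","top")];s=env.state()
for p in P:
    q=proj(p,s["eef_pos"]);print(q); print(p["distortion"])
I=[]
for p,(r,c) in zip(P,((160,220),(110,200))):
    im=p["pixels"].copy(); k=cv2.resize(im[r:r+200,c:c+200],(400,400)); q=proj(p,s["eef_pos"]); cv2.circle(k,(int((q[1]-c)*2),int((q[0]-r)*2)),4,(255,0,0),1); I.append(k)
cv2.imwrite("pics/grip.png",np.hstack(I)[:,:,::-1])
E
```

```text
[261.68050038 301.88070282]
[0.01041789 0.         0.         0.         0.        ]
[204.2598259  271.75461749]
[0.02601752 0.         0.         0.         0.        ]
```

View pics/grip.png

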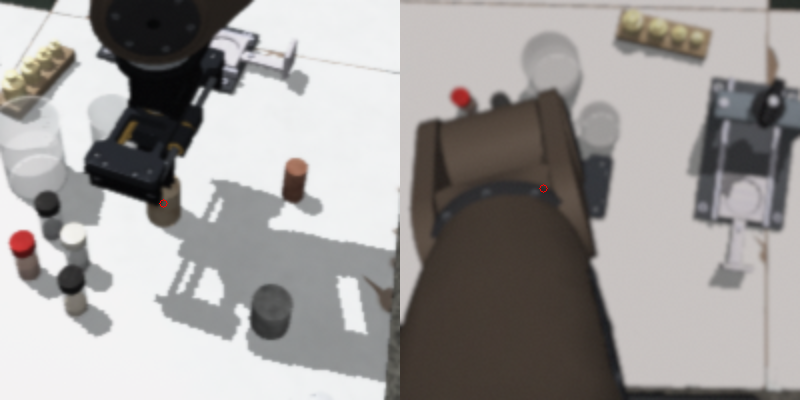

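```bash
python3 - <<'E'
from h import *
p=eyes.read_camera("side");im=p["pixels"][190:290,240:370]
cv2.imwrite("pics/zoom.png",cv2.resize(im,(780,600),interpolation=cv2.INTER_CUBIC)[:,:,::-1])
E
```

```text
(no output)
```

View pics/zoom.png

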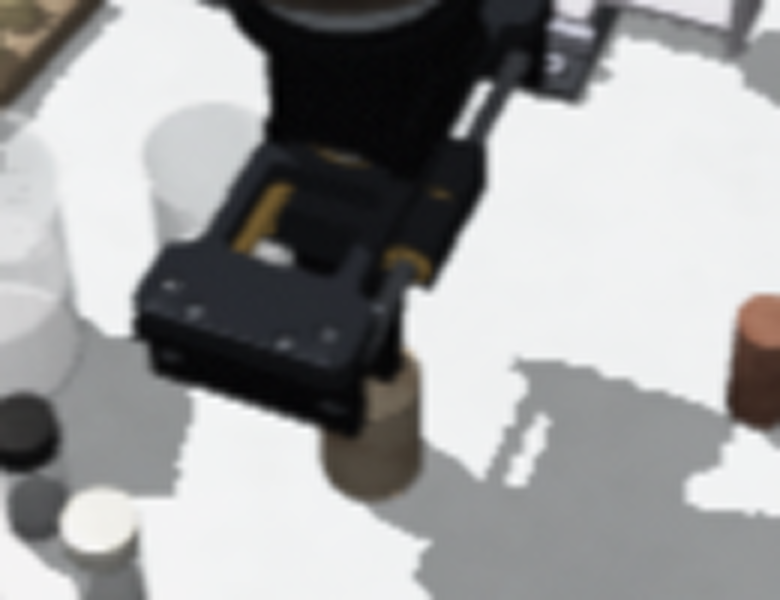

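```bash
python3 - <<'E'
from h import *
p=eyes.read_camera("side");s=env.state();x,y,z=s["eef_pos"];w=s["tcp_rot"][2]
Z=lambda X:np.round([(proj(p,X)[1]-240)*6,(proj(p,X)[0]-190)*6])
for h in(17,36,60,95,130): print(h,Z([x,y,h]))
ux=np.array([np.cos(w),np.sin(w),0]);uy=np.array([np.sin(w),-np.cos(w),0])
for nm,a,b in(("bodyY",37.5,90),("bodyX",90,37.5)):
  for h in(95,):
    print(nm,h,[Z(np.array([x,y,h])+i*a*ux+j*b*uy).tolist() for i,j in((1,1),(1,-1),(-1,-1),(-1,1))])
print(s["opening"],s["grip_force"],np.round(s["tau"],1))
E
```

```text
17 [371. 430.]
36 [370. 397.]
60 [368. 355.]
95 [366. 289.]
130 [363. 220.]
bodyY 95 [[363.0, 538.0], [562.0, 138.0], [368.0, 83.0], [141.0, 463.0]]
bodyX 95 [[583.0, 457.0], [657.0, 285.0], [174.0, 142.0], [73.0, 294.0]]
0.006412509329553354 0.0 [ -0.  -64.  -18.1  -0.    0.1  -0. ]
```

The gripper body and fingertips appear about 30 to 50 mm higher in the picture than the reported TCP says. The tips seem to be at the height of the core's top (zoom (385,375)). I'll open, go down gently and close to test this.

```bash
python3 -m inch '[[[0,0,-0.3],0,-1],[[0,0,0],0,-1],[[0,0,0],0,-1],[[0,0,0],0,-1],[[0,0,0],0,-1],[[0,0,0],0,-1],[[0,0,0],0,-1],[[0,0,0.3],0,-1],[[0,0,0.1],0,-1],[[0,0,0.08],0,-1]]'; python3 -m inch '[[[0,0,0],0,-1],[[0,0,0],0,1],[[0,0,0],0,1],[[0,0,0],0,1],[[0,0,0],0,1],[[0,0,0],0,1],[[0,0,0],0,1],[[0,0,0],0,1],[[0,0,0],0,1],[[0,0,0],0,1]]'; python3 - <<'E'
from h import *
p=eyes.read_camera("side");im=p["pixels"][190:290,240:370]
cv2.imwrite("pics/zoom2.png",cv2.resize(im,(780,600),interpolation=cv2.INTER_CUBIC)[:,:,::-1]);s=env.state();print(s["ft_force"],s["moment"],s["eef_pos"])
E
```

```text
t: 13.15
eef_pos: [559.2, 230.6, 5.2]
tcp_rot: [-3.141, -0.001, 3.022]
ft_force: [-0.2, -0.8, -0.3]
opening: 0.978
grip_force: 0.0
t: 14.4
eef_pos: [559.4, 230.7, 6.2]
tcp_rot: [3.141, 0.0, 3.022]
ft_force: [0.3, 0.2, -1.1]
opening: 0.389
grip_force: 30.0
[-0.48215756 -0.40417285  0.33673543] [ 0.03603514  0.03803212 -0.031223  ] [559.38770206 230.68182669   6.13499263]
```

View pics/zoom2.png

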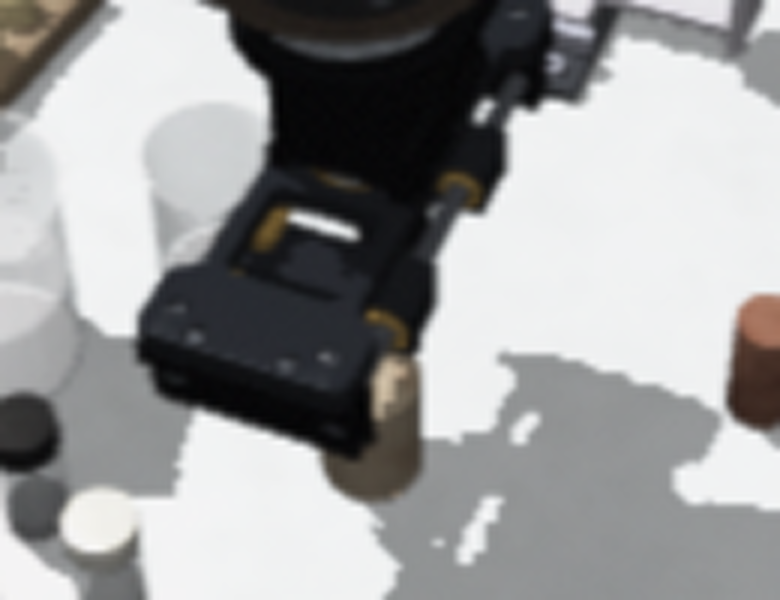

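The grip now holds (37 mm, 30 N), so the true tip height is the reported z plus roughly 33 to 44 mm. I'll open, go 24 mm deeper and grip there.

```bash
python3 -m inch '[[[0,0,0],0,-1],[[0,0,0],0,-1],[[0,0,0],0,-1],[[0,0,0],0,-1],[[0,0,0.1],0,-1],[[0,0,0.1],0,-1],[[0,0,0.1],0,-1],[[0,0,0.1],0,-1],[[0,0,0],0,-1],[[0,0,0],0,1]]'; python3 -m inch '[[[0,0,0],0,1],[[0,0,0],0,1],[[0,0,0],0,1],[[0,0,0],0,1],[[0,0,0],0,1],[[0,0,0],0,1],[[0,0,0],0,1],[[0,0,0],0,1],[[0,0,0],0,1],[[0,0,0],0,1]]'; python3 -m inch '[[[0,0,-0.3],0,1],[[0,0,-0.6],0,1],[[0,0,-0.6],0,1],[[0,0,0],0,1],[[0,0,0],0,1],[[0,0,0],0,1],[[0,0,0],0,1],[[0,0,0],0,1],[[0,0,0],0,1],[[0,0,0],0,1]]'; python3 - <<'E'
from h import *
P=[eyes.read_camera(n) for n in("side","top")];s=env.state();print(s["eef_pos"],s["ft_force"])
I=[]
for p,(r,c) in zip(P,((150,220),(110,200))):
    I.append(cv2.resize(p["pixels"][r:r+160,c:c+160],(400,400),interpolation=cv2.INTER_CUBIC))
cv2.imwrite("pics/lift.png",np.hstack(I)[:,:,::-1])
for p in P:
    for a in eyes.cut_out("core_long",p)[:1]:
        r,c=np.nonzero(a["mask"]);print(a["score"],r.min(),r.max(),c.min(),c.max(),r.mean(),c.mean(),len(r))
x,y,z=s["eef_pos"]
for b in(0,20,40): print([np.round(proj(p,[x,y,z+b]),1) for p in P])
E
```

```text
t: 15.7
eef_pos: [559.5, 230.7, -17.8]
tcp_rot: [3.141, 0.0, 3.022]
ft_force: [-0.0, -0.1, -0.6]
opening: 0.942
grip_force: 0.0
t: 16.95
eef_pos: [559.4, 230.7, -17.9]
tcp_rot: [3.142, 0.0, 3.022]
ft_force: [-0.7, -1.1, 0.3]
opening: 0.395
grip_force: 30.0
t: 18.2
eef_pos: [559.4, 230.7, 72.1]
tcp_rot: [3.142, -0.0, 3.022]
ft_force: [0.3, 0.4, 0.4]
opening: 0.393
grip_force: 30.0
[559.41373296 230.67471309  72.14173213] [ 0.04909238 -0.50914907 -1.80049612]
0.47 226 247 295 310 237.2979797979798 304.7878787878788 198
[array([245.4, 301.3]), array([202.2, 269.1])]
[array([239.2, 301. ]), array([201.4, 268.1])]
[array([232.6, 300.8]), array([200.5, 267. ])]
```

View pics/lift.png

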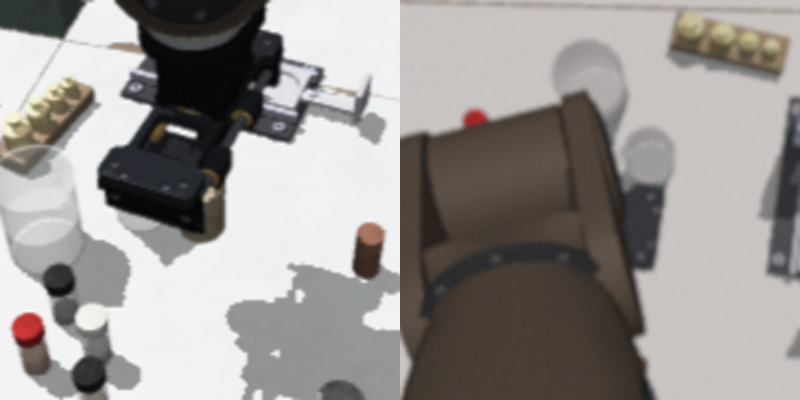

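The core is lifted with the gripper (side zoom (207,215)). Its underside is now at reported z + 18. Next I'll refine the nest position with projected circles on the first pictures.

```bash
python3 - <<'E'
from h import *
I=[];a=np.linspace(0,2*np.pi,40)
for n,(r,c) in(("side",(165,300)),("top",(180,345))):
    p=eyes.read_camera(n);im=cv2.imread(f"pics/{n}0.png")
    k=cv2.resize(im[r:r+50,c:c+50],(400,400),interpolation=cv2.INTER_CUBIC)
    for x,col in((552.5,(0,0,255)),(556.5,(0,200,0))):
        q=np.array([proj(p,[x+22.5*np.cos(t),-25.7+22.5*np.sin(t),22]) for t in a])
        cv2.polylines(k,[np.int32(((q-[r,c])[:,::-1]+.5)*8)],True,col,1)
    I.append(k)
cv2.imwrite("pics/nest.png",np.hstack(I))
E
```

```text
(no output)
```

View pics/nest.png

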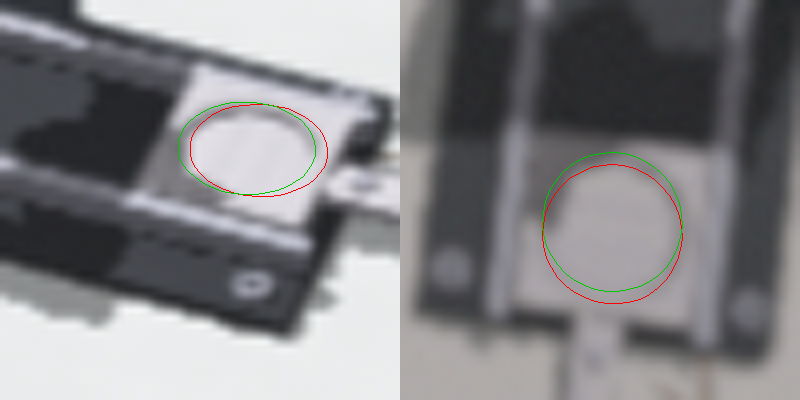

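```bash
python3 -m inch '[[[-0.09,-0.85,0],0,1],[[-0.09,-0.85,0],0,1],[[-0.09,-0.85,0],0,1],[[-0.09,-0.85,0],0,1],[[-0.09,-0.85,0],0,1],[[0,0,0.3],0,1],[[0,0,0.3],0,1],[[0,0,0.3],0,1],[[0,0,0],0,1],[[0,0,0],0,1]]'; python3 - <<'E'
from h import *
P=[eyes.read_camera(n) for n in("side","top")];s=env.state();print(s["eef_pos"],s["ft_force"],s["joints"])
a=np.linspace(0,2*np.pi,40);I=[]
x,y,z=s["eef_pos"];x+=.2;y+=.1
for p,(r,c) in zip(P,((130,280),(160,330))):
    k=cv2.resize(p["pixels"][r:r+80,c:c+80],(400,400),interpolation=cv2.INTER_CUBIC)
    for xx,yy,zz,R,col in((556,-25.7,22,22.5,(0,255,0)),(x,y,z+18,19,(255,0,0))):
        q=np.array([proj(p,[xx+R*np.cos(t),yy+R*np.sin(t),zz]) for t in a])
        cv2.polylines(k,[np.int32(((q-[r,c])[:,::-1]+.5)*5)],True,col,1)
    I.append(k)
cv2.imwrite("pics/over.png",np.hstack(I)[:,:,::-1])
E
```

```text
t: 19.75
eef_pos: [556.0, -25.7, 18.7]
tcp_rot: [3.142, 0.001, 3.022]
ft_force: [-0.0, -0.1, -1.0]
opening: 0.394
grip_force: 30.0
[556.11406295 -25.73544587  18.89914299] [ 0.38278294  0.22195913 -0.42869234] [-1.64946375e-01  6.05644440e-01  1.87481138e+00  1.44855185e-04
  6.59876727e-01 -1.61594732e+00]
```

View pics/over.png

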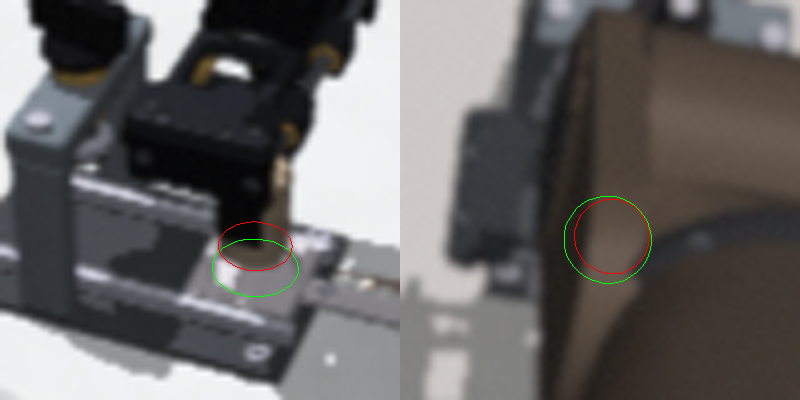

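The red (core) circle sits over the green (nest) circle in both views, so I'll lower gently.

```bash
python3 -m inch '[[[0,0,0.08],0,1],[[0,0,0.08],0,1],[[0,0,0.04],0,1],[[0,0,0.03],0,1],[[0,0,0.03],0,1],[[0,0,0.02],0,1],[[0,0,0.02],0,1],[[0,0,0.02],0,1],[[0,0,0],0,1],[[0,0,0],0,1]]'; python3 d.py 556 -25.7 0 3.022
```

```text
t: 21.1
eef_pos: [555.9, -25.7, -0.9]
tcp_rot: [3.142, 0.0, 3.022]
ft_force: [-0.8, -0.2, 1.9]
opening: 0.393
grip_force: 30.0
now [555.9 -25.7  -0.9] [3.142 0.    3.022] t 21.1 F [-0.8 -0.2  1.9] M [ 0.05  0.03 -0.05] op 0.39261734536910714 j [-0.17  0.64  1.89  0.    0.62 -1.62]
shift now-axes [-0.002  0.001 -0.015] target-axes [-0.002  0.001 -0.015] turn -0.0
```

```bash
python3 -m inch '[[[0,0,0.01],0,1],[[0,0,0],0,-1],[[0,0,0],0,-1],[[0,0,0],0,-1],[[0,0,0],0,-1],[[0,0,0],0,-1],[[0,0,-0.4],0,-1],[[0,0,-0.8],0,-1],[[0.5,0,-0.5],0,-1],[[0.8,0,0],0,-1]]'; python3 -m inch '[[[1,0,0],0,0.5],[[0.9,0,0],0,1],[[0,0,0],0,1],[[0,0,0],0,1],[[0,0,0],0,1],[[0,0,0],0,1],[[0,0,0],0,1],[[0,0,0],0,1],[[0,0,0],0,1],[[0,0,0],0,1]]'; python3 - <<'E'
from h import *
P=[eyes.read_camera(n) for n in("side","top")];s=env.state();print(s["eef_pos"],s["ft_force"],s["opening"])
I=[]
for p,(r,c) in zip(P,((130,280),(160,330))): I.append(cv2.resize(p["pixels"][r:r+80,c:c+80],(400,400),interpolation=cv2.INTER_CUBIC))
cv2.imwrite("pics/placed.png",np.hstack(I)[:,:,::-1])
for k in("core_long","push_tab","nest"):
  for n,p in zip("st",P):
    print(k,n,[(np.round(a["centre"],1).tolist(),round(a["score"],2)) for a in eyes.spot_point(k,p)[:2]])
for X in((556,-25.7,17),(461.7,-14.3,32)): print([np.round(proj(p,X),1).tolist() for p in P])
E
```

```text
t: 22.35
eef_pos: [479.0, -16.5, 102.1]
tcp_rot: [-3.141, 0.004, 3.022]
ft_force: [-0.2, 0.3, -0.8]
opening: 0.999
grip_force: 0.0
t: 23.6
eef_pos: [365.1, -2.7, 100.3]
tcp_rot: [3.141, 0.0, 3.022]
ft_force: [-0.6, -0.9, 0.1]
opening: 0.023
grip_force: 0.0
[365.04037587  -2.7379256  100.32821485] [-0.70279244  0.0719771  -0.42268831] 0.009518592486736631
core_long s [([182.8, 333.2], 0.78)]
core_long t [([205.0, 373.1], 0.74), ([245.9, 372.4], 0.49)]
push_tab s [([189.9, 365.2], 0.6)]
push_tab t [([247.2, 367.7], 0.72)]
nest s [([183.1, 329.3], 0.67)]
nest t [([207.9, 372.9], 0.79), ([254.0, 231.5], 0.64)]
[[184.4, 330.5], [207.6, 370.8]]
[[189.4, 366.0], [244.2, 366.9]]
```

View pics/placed.png

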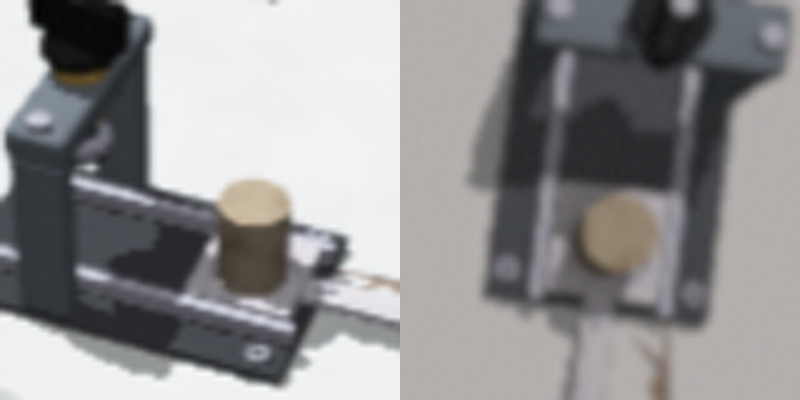

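The core stands upright and centred in the nest (side zoom (252,235), top zoom (618,235)). Next is the push.

```bash
python3 -m inch '[[[-0.5,0,0],0,1],[[-0.55,0,0.2],0,1],[[0,0,0.6],0,1],[[0,0,0.6],0,1],[[0,0,0.3],0,1],[[0,0,0.15],0,1],[[0,0,0],0,1],[[-0.08,0,0],0,1],[[-0.08,0,0],0,1],[[-0.08,0,0],0,1]]'; python3 d.py 552 -24 -11 3.022;  python3 -m inch '[[[-0.08,0,0],0,1],[[-0.1,0,0],0,1],[[-0.12,0,0],0,1],[[-0.15,0,0],0,1],[[-0.15,0,0],0,1],[[-0.15,0,0],0,1],[[-0.15,0,0],0,1],[[-0.15,0,0],0,1],[[-0.15,0,0],0,1],[[-0.12,0,0],0,1]]'; python3 d.py 552 -25 -11 3.022
```

```text
t: 25.25
eef_pos: [442.6, -12.1, -10.2]
tcp_rot: [3.142, 0.001, 3.022]
ft_force: [0.7, -0.0, -0.1]
opening: 0.004
grip_force: 0.0
now [442.6 -12.1 -10.2] [3.142e+00 1.000e-03 3.022e+00] t 25.25 F [ 0.7 -0.  -0.1] M [ 0.02 -0.01  0.02] op 0.004027044097716466 j [-0.18  0.56  2.17  0.    0.41 -1.63]
shift now-axes [-1.834  0.021  0.013] target-axes [-1.834  0.02   0.013] turn -0.0
t: 26.5
eef_pos: [521.1, -21.6, -10.8]
tcp_rot: [3.141, -0.0, 3.022]
ft_force: [-1.4, 2.4, 0.0]
opening: 0.003
grip_force: 1.1
now [521.1 -21.6 -10.8] [ 3.141 -0.     3.022] t 26.5 F [-1.4  2.4  0. ] M [ 0.39  0.32 -0.01] op 0.0025993949180267424 j [-0.17  0.62  1.98  0.    0.54 -1.62]
shift now-axes [-0.518  0.005  0.004] target-axes [-0.518  0.004  0.004] turn -0.0
```

```bash
python3 -m inch '[[[-0.08,0,0],0,1],[[-0.08,0,0],0,1],[[-0.08,0,0],0,1],[[-0.06,0,0],0,1],[[-0.05,0,0],0,1],[[-0.04,0,0],0,1],[[-0.03,0,0],0,1],[[-0.02,0,0],0,1],[[-0.02,0,0],0,1],[[0,0,0],0,1]]'; python3 d.py 552 -25 -11 3.022; python3 - <<'E'
from h import *
for n in("side","top"):
    p=eyes.read_camera(n)
    for k in("core_long","push_tab","knob_grip"): print(n,k,[(np.round(a["centre"],1).tolist(),round(a["score"],2)) for a in eyes.spot_point(k,p)[:1]])
    print([np.round(proj(p,X),1).tolist() for X in((655.3,-37.6,17),(461.7+99.3,-26.3,32),(655.3,-37.6,157))])
E
```

```text
t: 27.75
eef_pos: [543.0, -24.1, -10.7]
tcp_rot: [3.141, -0.01, 3.022]
ft_force: [-22.6, 1.4, 15.8]
opening: 0.003
grip_force: 11.4
now [543.  -24.1 -10.7] [ 3.141 -0.01   3.022] t 27.75 F [-22.6   1.4  15.8] M [0.28 3.67 0.03] op 0.0026516545127826846 j [-0.17  0.64  1.91 -0.    0.59 -1.62]
shift now-axes [-0.151  0.004  0.005] target-axes [-0.151  0.004  0.005] turn -0.0
side core_long [([175.6, 298.3], 0.52)]
side push_tab [([180.5, 329.8], 0.75)]
side knob_grip [([129.2, 293.9], 0.51)]
[[175.2, 295.5], [179.6, 328.8], [131.5, 293.5]]
top core_long []
top push_tab [([171.4, 375.4], 0.49)]
top knob_grip []
[[169.9, 375.6], [205.2, 371.9], [158.4, 385.5]]
```

```bash
python3 -m inch '[[[-0.03,0,0],0,1],[[-0.03,0,0],0,1],[[0,0,0],0,1],[[0,0,0],0,1],[[0.05,0,0],0,1],[[0.1,0,0],0,1],[[0.1,0,0],0,1],[[0.1,0,0],0,1],[[0.4,0,0],0,1],[[0.4,0,0],0,1]]'; python3 - <<'E'
from h import *
s=env.state();print(s["eef_pos"],s["ft_force"])
for n in("side","top"):
    p=eyes.read_camera(n)
    for i in range(2):
      for k in("core_long","push_tab","knob_grip","nest"): print(n,k,[(np.round(a["centre"],1).tolist(),round(a["score"],2)) for a in eyes.spot_point(k,p)[:1]])
      if i<1:p=eyes.read_camera(n)
E
```

```text
t: 29.4
eef_pos: [482.5, -16.9, -10.7]
tcp_rot: [3.142, 0.001, 3.022]
ft_force: [0.1, -0.7, -0.3]
opening: 0.004
grip_force: 0.0
[482.49903859 -16.90521788 -10.70945396] [ 0.05195276 -0.6720238  -0.28477482]
side core_long []
side push_tab [([179.7, 328.4], 0.59)]
side knob_grip [([131.8, 293.5], 0.83)]
side nest [([174.5, 299.0], 0.69)]
side core_long [([176.2, 299.2], 0.67)]
side push_tab [([179.2, 296.4], 0.68)]
side knob_grip [([129.1, 294.8], 0.68)]
side nest []
top core_long []
top push_tab [([209.2, 372.0], 0.56)]
top knob_grip [([160.8, 384.3], 0.73)]
top nest [([171.9, 375.2], 0.58)]
top core_long [([173.9, 377.2], 0.44)]
top push_tab [([211.7, 372.3], 0.9)]
top knob_grip [([163.0, 386.6], 0.83)]
top nest [([167.3, 378.1], 0.7)]
```

```bash
python3 - <<'E'
from h import *
for n in("side","top"):
    p=eyes.read_camera(n);old=cv2.imread(f"pics/{n}0.png")[:,:,::-1]; new=p["pixels"]
    X0=np.array([461.7+4,-14.8,40.]);u=np.array([.9929,-.1193,0])
    c0=np.round(proj(p,X0)).astype(int)
    for hw in(5,7):
        T=np.ascontiguousarray(old[c0[0]-hw:c0[0]+hw+1,c0[1]-hw:c0[1]+hw+1])
        c1=np.round(proj(p,X0+99*u)).astype(int);m=hw+6
        R=cv2.matchTemplate(np.ascontiguousarray(new[c1[0]-m:c1[0]+m+1,c1[1]-m:c1[1]+m+1]),T,cv2.TM_CCOEFF_NORMED)
        i,j=np.unravel_index(R.argmax(),R.shape)
        f=lambda a,b,c:0.5*(a-c)/(a-2*b+c)
        di=f(R[i-1,j],R[i,j],R[i+1,j]) if 0<i<12 else 0; dj=f(R[i,j-1],R[i,j],R[i,j+1]) if 0<j<12 else 0
        sh=c1-6+np.array([i+di,j+dj])-c0
        print(n,hw,round(R.max(),2),np.round(sh,2),"pred 90,95,100",[np.round(proj(p,X0+d*u)-proj(p,X0),2).tolist() for d in(90,95,100)])
E
```

```text
side 5 0.5 [-16 -43] pred 90,95,100 [[-8.73, -33.62], [-9.2, -35.44], [-9.68, -37.26]]
side 7 0.52 [-16 -43] pred 90,95,100 [[-8.73, -33.62], [-9.2, -35.44], [-9.68, -37.26]]
top 5 0.79 [-37.17   2.77] pred 90,95,100 [[-35.45, 4.49], [-37.4, 4.74], [-39.35, 4.99]]
top 7 0.63 [-36.17   0.45] pred 90,95,100 [[-35.45, 4.49], [-37.4, 4.74], [-39.35, 4.99]]
```

```bash
python3 -m inch '[[[-0.3,0,-0.15],0,1],[[-0.3,0,0],0,1],[[-0.2,0,0],0,1],[[-0.1,0,0],0,1],[[-0.05,0,0],0,1],[[-0.05,0,0],0,1],[[-0.04,0,0],0,1],[[-0.04,0,0],0,1],[[-0.04,0,0],0,1],[[0,0,0],0,1]]'; python3 d.py 551 -25 -2 3.022; python3 -m inch '[[[-0.02,0,0],0,1],[[-0.02,0,0],0,1],[[-0.02,0,0],0,1],[[0,0,0],0,1],[[0,0,0],0,1],[[0,0,0],0,1],[[0,0,0],0,1],[[0,0,0],0,1],[[0,0,0],0,1],[[0,0,0],0,1]]'
```

```text
t: 31.75
eef_pos: [543.0, -24.0, -1.9]
tcp_rot: [3.141, -0.014, 3.022]
ft_force: [-26.9, 2.0, 20.1]
opening: 0.0
grip_force: 13.4
now [543.  -24.   -1.9] [ 3.141 -0.014  3.022] t 31.75 F [-26.9   2.   20.1] M [ 0.1   4.6  -0.03] op 0.0002256784596466762 j [-0.17  0.63  1.91 -0.    0.62 -1.62]
shift now-axes [-0.135  0.     0.001] target-axes [-0.135  0.     0.001] turn 0.0
t: 33.0
eef_pos: [542.8, -24.0, -1.9]
tcp_rot: [3.141, -0.021, 3.022]
ft_force: [-42.3, 1.0, 33.1]
opening: 0.005
grip_force: 21.0
```

The stop at x = 543 is rigid at both heights and at 42 N, with 100 mm of travel from first touch, so the carriage is fully in. Now the knob.

```bash
python3 -m inch '[[[0.25,0,0],0,1],[[0.25,0,0],0,1],[[0.2,0,-0.5],0,-1],[[0,0,-0.9],0,-1],[[0,0,-0.9],0,-1],[[0,0,-0.7],0,-1],[[-0.6,0,0],0,-1],[[-0.6,0,0],0,-1],[[-0.6,0,0],0,-1],[[0,0,0],0,-1]]'; python3 d.py 649 -37.4 112 3.022
```

```text
t: 34.25
eef_pos: [620.1, -33.6, 177.4]
tcp_rot: [3.141, 0.0, 3.021]
ft_force: [-0.7, -0.3, -0.7]
opening: 0.789
grip_force: 0.0
now [620.1 -33.6 177.4] [3.141 0.    3.021] t 34.25 F [-0.7 -0.3 -0.7] M [0.02 0.08 0.01] op 0.7885077885852965 j [-0.16  0.48  1.57  0.    1.09 -1.61]
shift now-axes [-0.486 -0.005  1.091] target-axes [-0.486 -0.006  1.091] turn -0.01
```

```bash
python3 -m inch '[[[-0.48,0,0],0,-1],[[0,0,0],0,-1],[[0,0,0.4],0,-1],[[0,0,0.4],0,-1],[[0,0,0.15],0,-1],[[0,0,0.14],0,-1],[[0,0,0],0,-1],[[0,0,0],0,0.4],[[0,0,0],0,1],[[0,0,0],0,1]]';python3 -m inch '[[[0,0,0],0,1],[[0,0,0],0,1],[[0,0,0],0,1],[[0,0,0],0,1],[[0,0,0],0,1],[[0,0,0],0,1],[[0,0,0],0,1],[[0,0,0],0,1],[[0,0,0],0,1],[[0,0,0],0,1]]'; python3 d.py 649 -37.4 112 3.022
```

```text
t: 35.5
eef_pos: [647.5, -36.8, 113.2]
tcp_rot: [3.142, 0.0, 3.022]
ft_force: [-0.4, 0.1, 0.7]
opening: 0.743
grip_force: 0.0
t: 36.75
eef_pos: [647.6, -36.7, 113.0]
tcp_rot: [3.141, 0.001, 3.022]
ft_force: [2.4, 2.7, 0.7]
opening: 0.142
grip_force: 30.0
now [647.6 -36.7 113. ] [3.141e+00 1.000e-03 3.022e+00] t 36.75 F [2.4 2.7 0.7] M [ 0.41 -0.51 -0.09] op 0.14223589817590296 j [-0.16  0.59  1.57  0.    0.99 -1.61]
shift now-axes [-0.024 -0.008  0.017] target-axes [-0.024 -0.008  0.017] turn -0.0
```

```bash
cat > t.py <<'E'
from h import *
M=[]
for i in range(3):
    s=env.state();M.append(np.r_[s["moment"],s["ft_force"]])
    if i<2: eyes.read_camera("side")
M=np.array(M);print("t",round(s["t"],2),"yaw",round(s["tcp_rot"][2],3),"Mz",np.round(M[:,2],3),"F",np.round(M[:,3:].mean(0),1),"op",round(s["opening"],3),"tau6",round(s["tau"][5],3),"j6",round(s["joints"][5],3),np.round(s["eef_pos"],1))
E
python3 t.py;python3 -m inch '[[[0,0,0],0.4,1],[[0,0,0],0.4,1],[[0,0,0],0.4,1],[[0,0,0],0.4,1],[[0,0,0],0.4,1],[[0,0,0],0.4,1],[[0,0,0],0.4,1],[[0,0,0],0.4,1],[[0,0,0],0.4,1],[[0,0,0],0.4,1]]' >/dev/null; python3 t.py
```

```text
t 36.85 yaw 3.022 Mz [-0.091 -0.047 -0.062] F [3.  2.3 0.3] op 0.148 tau6 -0.079 j6 -1.609 [647.6 -36.7 113. ]
t 38.2 yaw 2.67 Mz [0.186 0.175 0.084] F [5.3 5.6 0.5] op 0.147 tau6 0.443 j6 -1.258 [647.8 -36.2 113. ]
```

```bash
python3 -m inch '[[[0,0,0],0.4,1],[[0,0,0],0.4,1],[[0,0,0],0.4,1],[[0,0,0],0.4,1],[[0,0,0],0.4,1],[[0,0,0],0.4,1],[[0,0,0],0.4,1],[[0,0,0],0.4,1],[[0,0,0],0.4,1],[[0,0,0],0.4,1]]' >/dev/null; python3 t.py
```

```text
t 39.55 yaw 2.321 Mz [0.16  0.201 0.037] F [ 6.8  8.6 -1.4] op 0.146 tau6 0.449 j6 -0.909 [648.1 -35.7 113. ]
```

```bash
python3 -m inch '[[[0.007,0.04,0],0.4,1],[[0,0,0],0.4,1],[[0,0,0],0.4,1],[[0,0,0],0.4,1],[[0,0,0],0.4,1],[[0,0,0],0.4,1],[[0,0,0],0.4,1],[[0,0,0],0.4,1],[[0,0,0],0.4,1],[[0,0,0],0.4,1]]' >/dev/null; python3 t.py
```

```text
t 40.9 yaw 1.972 Mz [0.211 0.216 0.041] F [-2.9 -4.3  2.9] op 0.143 tau6 0.424 j6 -0.557 [648.7 -35.3 113. ]
```

```bash
python3 -m inch '[[[0,0,0],0.4,1],[[0,0,0],0.4,1],[[0,0,0],0.4,1],[[0,0,0],0.4,1],[[0,0,0],0.4,1],[[0,0,0],0.4,1],[[0,0,0],0.4,1],[[0,0,0],0.4,1],[[0,0,0],0.4,1],[[0,0,0],0.4,1]]' >/dev/null; python3 t.py
```

```text
t 42.25 yaw 1.623 Mz [0.188 0.179 0.099] F [ 0.5 -5.1  2. ] op 0.146 tau6 0.432 j6 -0.207 [649.2 -35.2 113. ]
```

```bash
python3 -m inch '[[[0,0,0],0.4,1],[[0,0,0],0.4,1],[[0,0,0],0.4,1],[[0,0,0],0.4,1],[[0,0,0],0.4,1],[[0,0,0],0.4,1],[[0,0,0],0.4,1],[[0,0,0],0.4,1],[[0,0,0],0.4,1],[[0,0,0],0.4,1]]' >/dev/null; python3 t.py
```

```text
t 43.6 yaw 1.274 Mz [0.185 0.145 0.081] F [ 3.4 -5.1  0.5] op 0.15 tau6 0.44 j6 0.142 [649.9 -35.3 113. ]
```

```bash
python3 -m inch '[[[0,0,0],0.4,1],[[0,0,0],0.4,1],[[0,0,0],0.4,1],[[0,0,0],0.4,1],[[0,0,0],0.4,1],[[0,0,0],0.4,1],[[0,0,0],0.4,1],[[0,0,0],0.4,1],[[0,0,0],0.4,1],[[0,0,0],0.4,1]]' >/dev/null; python3 t.py
```

```text
t 44.95 yaw 0.925 Mz [0.174 0.151 0.106] F [ 7.  -6.8 -1.3] op 0.145 tau6 0.447 j6 0.491 [650.4 -35.5 113. ]
```

```bash
python3 -m inch '[[[0,0.025,0],0.4,1],[[0,0,0],0.4,1],[[0,0,0],0.4,1],[[0,0,0],0.4,1],[[0,0,0],0.4,1],[[0,0,0],0.4,1],[[0,0,0],0.4,1],[[0,0,0],0.4,1],[[0,0,0],0.4,1],[[0,0,0],0.4,1]]' >/dev/null; python3 t.py
```

```text
t 46.3 yaw 0.576 Mz [0.265 0.278 0.124] F [ 5.5 -3.2  0.4] op 0.147 tau6 0.544 j6 0.838 [650.7 -36.  113. ]
```

```bash
python3 -m inch '[[[0,0,0],0.4,1],[[0,0,0],0.4,1],[[0,0,0],0.4,1],[[0,0,0],0.4,1],[[0,0,0],0.4,1],[[0,0,0],0.4,1],[[0,0,0],0.4,1],[[0,0,0],0.4,1],[[0,0,0],0.4,1],[[0,0,0],0.4,1]]' >/dev/null; python3 t.py
```

```text
t 47.65 yaw 0.227 Mz [0.36  0.291 0.187] F [ 6.6 -6.2  0.2] op 0.143 tau6 0.581 j6 1.188 [650.9 -36.5 113. ]
```

The sharp rise came between yaw 0.925 and 0.576 (tau6 0.447 to 0.544, then 0.581), so contact is near yaw 0.9. About 10° more gives the eighth turn past it.

```bash
python3 -m inch '[[[0,0,0],0.4,1],[[0,0,0],0.4,1],[[0,0,0],0.4,1],[[0,0,0],0.4,1],[[0,0,0],0.4,1],[[0,0,0],0,1],[[0,0,0],0,1],[[0,0,0],0,1],[[0,0,0],0,1],[[0,0,0],0,1]]' >/dev/null; python3 t.py
```

```text
t 49.0 yaw 0.053 Mz [0.176 0.206 0.199] F [ 6.4 -8.3 -0.2] op 0.146 tau6 0.198 j6 1.361 [651.  -36.8 113. ]
```

```bash
python3 -m inch '[[[0,0,0],0,-1],[[0,0,0],0,-1],[[0,0,0],0,-1],[[0,0,0],0,-1],[[0,0,0],0,-1],[[0,0,0],0,-1],[[0,0,-0.4],0,-1],[[0,0,-0.8],0,-1],[[0,0,-0.8],0,-1],[[0,0,0],0,-1]]' ; python3 t.py
```

```text
t: 50.25
eef_pos: [651.4, -35.9, 237.0]
tcp_rot: [3.14, -0.007, 0.055]
ft_force: [0.2, -0.8, -0.6]
opening: 0.996
grip_force: 0.0
t 50.35 yaw 0.055 Mz [0.034 0.014 0.003] F [-0.1 -0.5 -0.9] op 1.004 tau6 0.001 j6 1.36 [649.9 -35.7 232.8]
```

```bash
python3 -c "
from cell import env
print(env.job_done())"
```

```text
the job is handed in; nothing more can be done
None
```

I handed the job in at about 50 s. The long core stands in the nest with the carriage against its end stop, and the knob is turned about 0.85 rad past first contact, for an estimated 44 N on the core. The judge gave no verdict, and I checked the force only through the knob torque.

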